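# Lay the weighted bar in its sloping cradle, heavy end low

## Robot

A 6-joint arm with a two-finger parallel gripper is mounted at the origin on a cart in front of the work surface, level with it; the furniture and walls round the work are solid. World frame = base frame: x ahead of the robot, y to its left, z up, the work surface at z = 0. Lengths are in m, angles in degrees, forces in N, time in s.
With the tool pointing down it reaches from about 0.35 to 0.875 m from the base axis. Payload 4.2 kg.
Tool frame: the origin (TCP) lies between the finger pads; the fingertips stand 8 mm ahead of it and the grasp point (between the pads) lies 11 mm behind it; z points along the fingers, y is the line along which they close (so a half turn about z gives the same grasp; the last joint's range is limited). The gripper opens to 87 mm and grips with 3 to 60 N. Pads are 19 mm wide; open, the fingers measure 117 mm over their backs; the gripper's body (75 mm by 190 mm) begins 51 mm behind the grasp point.
Start: joints at [80.535, 22.042, 0.453, 0, -68.411, -14.817], TCP at [0.257, 0.57, 0.231] pointing down, gripper open.
Joint ranges: [-179.83, 179.83], [-69.29, 118.12], [-61.27, 80.66], [-181.25, 117.63], [-171.15, -9.14], [-177.46, 177.46]. Speed limits (degrees/s): [159.86, 159.86, 180, 180, 180, 180].

## Interface

Orientations are given as a 3x3 rotation matrix whose columns are the frame's x, y, z axes.
In Python, from station import sense, capture, camera_model, finish_job, find_in gives the robot as it stands. The module is installed in compiled form; this text tells all that it offers.
- The arm moves only by the tool arm_command, never from a script. Its argument "motion" is a list of rows, each a list of 7 numbers: the finger opening in mm, from 0 to 87, then the shift along the tool's x, y, z in mm, then the turn, a rotation vector about the tool's x, y, z in rad. In form: [[jaw, dx, dy, dz, rx, ry, rz], ...]. A call has 1 to 8 rows; each row shifts and turns the commanded pose from where the row before left it, along the tool's axes as they then stand; what a row does not reach is not made up. A row lasts 1/10 s, in which the tool goes at most 50 mm and 8.59 degrees, less where a joint would pass 70% of its speed; a pose out of reach is approached as far as the arm can. A call with a gripper value outside its range is refused whole. The fingers move at their own pace and stop on an object; the grip force is fixed at half the most. Time passes only in rows, so rows that do not move let the fingers close. It gives the time, the measured TCP pose, the force, the opening and the grip force at its end, in the units of the state.
- sense(): the state, without advancing time (a new reading comes with each control period).
- capture(name): name is "scene" or "top" or "wrist"; returns the picture (420x560x3 uint8, red, green, blue); there is no depth.
- camera_model(name): a dict with "fx", "fy", "cx", "cy" (pixels), "R" (3x3) and "t" (3): a world point X has camera coordinates R X + t. Camera axes: x right, y down, z forward; pixel columns grow to the right and rows downward; lengths in m; the calibration is good to about 2 mm. A picture is of the moment at which its call begins: read the wrist's pose just before it. camera_model takes no time and is no camera call; for the wrist camera it gives the pose at the moment of the call.
- finish_job(): hands the job in; it is judged then, once.
Trained networks look in the newest picture that a camera, given by its name, has taken for a name from the list of things; names that differ only in an ending like _2 or _b are one class to them, and where a whole thing is asked for, a point or a joint stands for the part that bears it (a point fixed in the world has none). Each returns a list of dicts, best first, with "p" (0 to 1); they miss things now and then, are a little off and sometimes report something else, mostly with a low value. They report only what shows in the picture. A call takes as long as a camera call.
- find_in(target, camera): "location" ([row, column] in pixels, amid what is visible of it).
The state is a dict: "time_s": time; "joints": joint angles; "joint_velocities": joint speeds; "effort": joint torques, N m; "tcp_pos": TCP position; "ee_rot": TCP orientation; "wrist_force": force on the tool from outside, world axes, zero at the start; "moment": the same for the moment, N m; "gripper_width": opening from 0.0 (shut) to 1.0 (fully open); "gripper_force": force on a finger pad.
Only numpy, scipy, OpenCV 4.12 (cv2) and the standard library are available. Lean on these libraries where they do the work, as an engineer would, in place of code of your own. Each camera call takes 0.05 s, during which the arm holds its last target. There are 200 camera calls.

## Task

One end of the blue-capped bar is weighted, but both ends look alike. Lift the bar by the orange square grip of its swivel carrier, see which end sinks, and lay it gently in the two V saddles of the green sloping cradle with the heavy end at the cradle's low end, then let go. Leave the red and black marker pen where it is.

Things in the scene. Friction and masses are not known exactly. Their poses are not given: they have to be found in the camera images.
- bar: Blue-capped bar, 180 mm, 0.3 to 0.45 kg: tube 26 mm thick, square caps 32 x 32 x 14 mm. Origin mid-bar on the centre line, 16 mm up as it lies; x along the bar. One cap is weighted (mass centre about 45 mm from the middle; looks do not tell which). It seesaws up to 26 degrees either way in the yoke (40 mm wide) of a carrier pinned at its origin: lifted by the grip, the heavy end sinks.
- carrier_grip (a point): Point to grasp on the carrier's orange grip: an upright square post, 20 x 20 mm, 50 mm tall, its sides parallel and square to the bar; a weak spring keeps it upright while the bar lies. The point is 62 mm above the bar's centre line, 22 mm below the post's top; the steel yoke under the post reaches 34 mm above the centre line. z points up along the post.
- cradle: Green cradle fixed to the bench, base 160 x 72 mm, two black V saddles 104 mm apart, 46 mm wide, tops 89 mm (high) and 58 mm (low) up. Origin on the bench below the middle; x is level, from the high to the low saddle. A bar in both saddles slopes down 17 degrees towards +x, its middle 70 mm straight above the origin, caps outside the saddles with 18 mm play each way. The yoke fits between.
- marker: Bystander: black and red marker pen, 132 mm long, 18 mm wide, lying loose behind the cradle; origin at its underside in the middle. Leave it alone. It lies below the front edge of a wall shelf, which hangs 0.59 m above the bench beyond x = 0.58 for all y below 0.28: keep wrist and arm clear of it.

How it is judged:
By the outcome, as a careful person would: the job done as asked, in the order asked, and still so for the second after the job is handed in, with the robot touching nothing.
It also fails if it takes over 37 s, if anything falls off the work surface, if the arm or the gripper's body presses on something with over 40 N, if the wrist force passes 120 N, or if a joint passes its speed limit or range.

## Working session

There is one attempt and no reset: what is moved stays moved. The work goes in short steps, Python scripts to look and compute and a tool call to move; the robot and the scene stay as the last step left them, time stands still between calls to the robot, and variables do not carry over. Pictures are saved under pics/ and viewed, at most 10 in all, crops included, and the job is handed in when it is done.

Besides the shell and the picture viewer there is one more tool, called after "Call:" as name(argument=value, ...), one argument or row to a line, values as JSON. arm_command: Moves the arm, as the interface text tells. Its arguments: {"type":"object","properties":{"motion":{"type":"array"}},"required":["motion"]}

```bash
mkdir -p pics; cat > h.py <<'E'
import numpy as np, cv2
from station import *
def snap(c,n):
    m=camera_model(c); im=capture(c); cv2.imwrite(f'pics/{n}.png',im[:,:,::-1]); return im,m
def ray(m,rc):
    R=np.array(m['R']);t=np.array(m['t'])
    d=R.T@np.array([(rc[1]-m['cx'])/m['fx'],(rc[0]-m['cy'])/m['fy'],1]); return -R.T@t,d
def onz(m,rc,z):
    c,d=ray(m,rc); return c+d*(z-c[2])/d[2]
def proj(m,X):
    p=np.array(m['R'])@np.array(X)+np.array(m['t']); return [round(float(m['fy']*p[1]/p[2]+m['cy']),1),round(float(m['fx']*p[0]/p[2]+m['cx']),1)]
def tri(a,b):
    (c1,d1),(c2,d2)=a,b
    s=np.linalg.lstsq(np.stack([d1,-d2],1),c2-c1,rcond=None)[0]
    p,q=c1+s[0]*d1,c2+s[1]*d2; return (p+q)/2,np.linalg.norm(p-q)
E
python3 - <<'E'
from h import *
np.set_printoptions(precision=4,suppress=True)
M={}
ims=[]
for c in ['scene','top']:
    im,M[c]=snap(c,c+'0');ims.append(im)
    print(c,ray(M[c],(210,280)))
    for t in ['bar','carrier_grip','cradle','marker']:
        print(c,t,find_in(t,c)[:2])
s=sense();print(s['tcp_pos'],s['ee_rot'],s['time_s'])
E
```

```text
scene (array([ 0.1672, -0.3276,  0.6434]), array([ 0.4198,  0.631 , -0.6524]))
scene bar [{'location': [194.8, 218.2], 'p': 0.69}]
scene carrier_grip [{'location': [183.4, 221.8], 'p': 0.64}]
scene cradle [{'location': [306.5, 319.4], 'p': 0.76}]
scene marker [{'location': [249.2, 338.5], 'p': 0.85}, {'location': [187.8, 222.2], 'p': 0.21}]
top (array([0.4192, 0.245 , 0.9582]), array([ 0.1268, -0.0303, -0.9915]))
top bar [{'location': [239.6, 197.4], 'p': 0.84}, {'location': [236.6, 193.3], 'p': 0.6}]
top carrier_grip [{'location': [235.9, 195.4], 'p': 0.7}]
top cradle [{'location': [238.7, 371.7], 'p': 0.91}]
top marker [{'location': [177.3, 321.1], 'p': 0.85}, {'location': [238.2, 197.3], 'p': 0.67}]
[0.257  0.5697 0.2305] [[ 0.9115 -0.4112 -0.    ]
 [-0.4112 -0.9115 -0.0001]
 [ 0.      0.0001 -1.    ]] 0.5
```

View pics/top0.png

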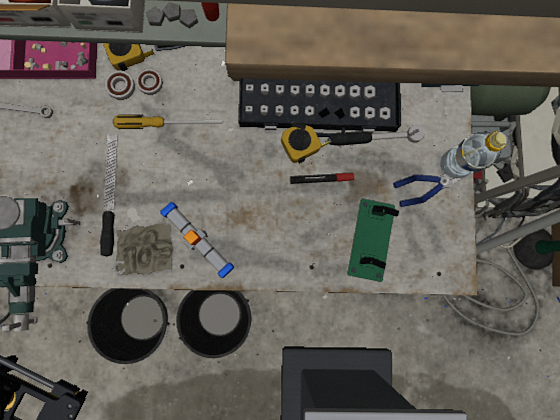

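View pics/scene0.png

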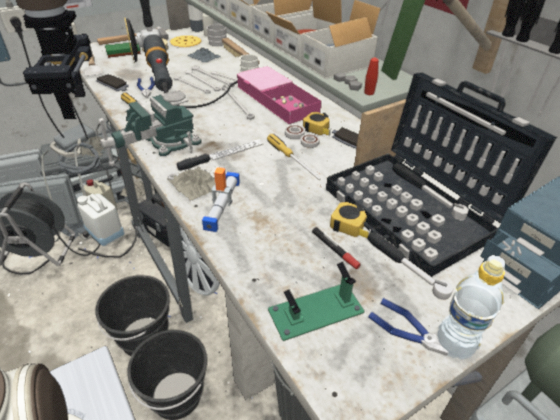

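The top view shows the bar diagonal, with caps at about (210,168) and (268,226) and the grip near (237,193). The cradle is at about (239,372), its saddles at (211,383) and (262,372). In the scene view the tall saddle is the one on the +x, shelf side, at (285,347). I'll measure by colour next.

```bash
cat > seg.py <<'E'
from h import *
np.set_printoptions(precision=4,suppress=True)
im=cv2.imread('pics/top0.png');m=camera_model('top')
hsv=cv2.cvtColor(im,cv2.COLOR_BGR2HSV)
def blobs(lo,hi,win,n):
    k=cv2.inRange(hsv,np.array(lo),np.array(hi));w=np.zeros_like(k);r0,r1,c0,c1=win;w[r0:r1,c0:c1]=k[r0:r1,c0:c1]
    N,L,S,C=cv2.connectedComponentsWithStats(w)
    ix=sorted(range(1,N),key=lambda i:-S[i,4])[:n]
    return [(C[i][::-1],S[i,4],cv2.minAreaRect(np.argwhere(L==i)[:,::-1].astype(np.float32))) for i in ix]
b=blobs([100,120,60],[130,255,255],(190,290,150,245),2)
P=[onz(m,x[0],.028) for x in b];print('caps',P,[x[1] for x in b]);mid=(P[0]+P[1])/2;d=P[0]-P[1]
print('mid',mid,'len',np.linalg.norm(d),'ang',np.degrees(np.arctan2(d[1],d[0])))
for x in blobs([5,150,100],[20,255,255],(220,255,175,215),1): print('orange',x[0],onz(m,x[0],.1),onz(m,x[0],.085),x[1])
g=blobs([60,80,30],[90,255,255],(190,290,340,400),1)[0]
box=cv2.boxPoints(g[2]);Q=np.array([onz(m,p[::-1],.008) for p in box]);print('cradle',Q,Q.mean(0))
e=[Q[1]-Q[0],Q[2]-Q[1]];print([ (np.linalg.norm(v),np.degrees(np.arctan2(v[1],v[0]))) for v in e])
for x in blobs([0,0,0],[180,255,50],(195,285,340,400),3): print('black',x[0],x[1],onz(m,x[0],.07))
E
python3 seg.py
```

```text
caps [array([0.4179, 0.3205, 0.028 ]), array([0.5354, 0.4385, 0.028 ])] [np.int32(122), np.int32(112)]
mid [0.4767 0.3795 0.028 ] len 0.16654459999835816 ang -134.87601565407502
orange [236.562  190.8595] [0.4766 0.3789 0.1   ] [0.4776 0.3812 0.085 ] 121
cradle [[ 0.4123  0.0787  0.008 ]
 [ 0.5692  0.0508  0.008 ]
 [ 0.5584 -0.0202  0.008 ]
 [ 0.4016  0.0094  0.008 ]] [0.4854 0.0297 0.008 ]
[(np.float64(0.15939115084787217), np.float64(-10.0722500958711)), (np.float64(0.07177905547996054), np.float64(-98.62778659081802))]
black [210.5455 383.6172] 209 [0.5368 0.0196 0.07  ]
black [261.526  372.3757] 173 [0.4395 0.0419 0.07  ]
black [206. 366.] 1 [0.5447 0.0535 0.07  ]
```

Call:
arm_command(
  motion=[
    [60,0,0,0,0,0,0.12],
    [60,0,0,0,0,0,0.12],
    [60,0,0,0,0,0,0.121],
  ],
)

```text
time_s: 0.8
tcp_pos: [0.257, 0.5697, 0.2306]
ee_rot: [[0.704, -0.71, 0.0], [-0.71, -0.704, 0.0], [-0.0, -0.0, -1.0]]
wrist_force: [-0.2, -0.9, 0.3]
gripper_width: 0.809
gripper_force: 0.0
```

Call:
arm_command(
  motion=[
    [60,42,-3,0,0,0,0],
    [60,42,-3,0,0,0,0],
    [60,42,-3,0,0,0,0],
    [60,42,-3,0,0,0,0],
    [60,42,-3,0,0,0,0],
    [60,40,-3,0,0,0,0],
    [60,40,-3,0,0,0,0],
    [60,0,0,0,0,0,0],
  ],
)

```text
time_s: 1.6
tcp_pos: [0.4798, 0.3766, 0.2305]
ee_rot: [[0.704, -0.711, 0.0], [-0.711, -0.704, -0.001], [0.001, 0.0, -1.0]]
wrist_force: [-0.8, 0.3, -0.2]
gripper_width: 0.69
gripper_force: 0.0
```

```bash
python3 - <<'E'
from h import *
np.set_printoptions(precision=4,suppress=True)
im,m=snap('wrist','w1');s=sense()
print(s['tcp_pos'],s['ee_rot'],s['time_s'],s['joints']);print(proj(m,[.4767,.3795,.1]))
for t in ['bar','carrier_grip']:
  for f in find_in(t,'wrist')[:2]: print(t,f, onz(m,f['location'],.078))
E
```

```text
[0.4785 0.378  0.2304] [[ 0.7047 -0.7095 -0.0001]
 [-0.7095 -0.7047 -0.0002]
 [ 0.      0.0002 -1.    ]] 1.65 [ 53.4997  20.5679  -1.8157  -0.0003 -67.6277  -8.6904]
[210.7, 277.8]
bar {'location': [190.2, 276.6], 'p': 0.86} [0.4888 0.369  0.078 ]
carrier_grip {'location': [200.1, 278.5], 'p': 0.61} [0.4798 0.3752 0.078 ]
```

View pics/w1.png

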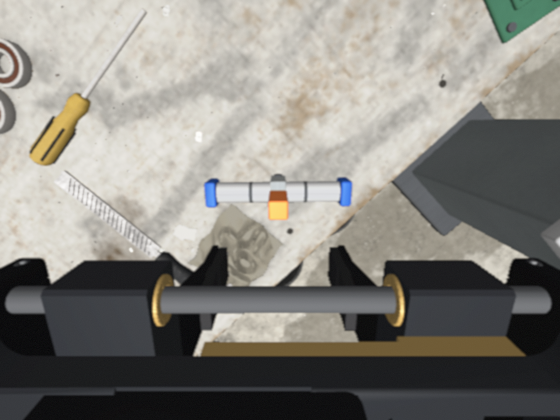

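The wrist view shows the caps at about (192,211) and (191,345), so the bar is level in the image. The orange post's top is near (208,278), close to the predicted (210.7,277.8). I'll refine by colour.

```bash
python3 - <<'E'
from h import *
np.set_printoptions(precision=4,suppress=True)
m=camera_model('wrist');im=cv2.imread('pics/w1.png');h=cv2.cvtColor(im,cv2.COLOR_BGR2HSV)[150:240,190:370]
c,d=ray(m,(210,280));print(c,d)
k=cv2.inRange(h,np.array([100,120,60]),np.array([130,255,255]));N,L,S,C=cv2.connectedComponentsWithStats(k)
ix=np.argsort(-S[1:,4])[:2]+1
P=[onz(m,C[i][::-1]+[150,190],.024) for i in ix];d=P[0]-P[1];print(P,S[ix],(P[0]+P[1])/2,np.linalg.norm(d),np.degrees(np.arctan2(d[1],d[0])))
k=cv2.inRange(h,np.array([5,150,100]),np.array([22,255,255]));N,L,S,C=cv2.connectedComponentsWithStats(k)
i=np.argmax(S[1:,4])+1;s=S[i];print(s,h[30:75,88,2])
x=190+s[0]+(s[2]-1)/2;print('orange',onz(m,(150+s[1]+s[3]-10,x),.1))
E
```

```text
[0.5339 0.3224 0.3849] [-0.2059  0.1954 -0.9589]
[array([0.4162, 0.322 , 0.024 ]), array([0.5334, 0.4413, 0.024 ])] [[148  28  14  28 278]
 [ 15  29  13  28 269]] [0.4748 0.3816 0.024 ] 0.16725220797951906 -134.4927364933044
[ 79  42  18  12 169] [117 158 199 214 215 214 215 216 216 202 179 156 148 147 149 148 150 149
 148 149 188 243 253 253 253 253 253 253 253 253 253 253 253 253 253 253
 253 253 253 247 228 218 219 217 214]
orange [0.4861 0.3706 0.1   ]
```

Call:
arm_command(
  motion=[
    [60,-3,0,30,0,0,0],
    [60,0,0,40,0,0,0],
    [60,0,0,40,0,0,0],
    [60,0,0,25,0,0,0],
    [60,0,0,15,0,0,0],
    [60,0,0,12,0,0,0],
    [60,0,0,0,0,0,0],
    [60,0,0,0,0,0,0],
  ],
)

```text
time_s: 2.55
tcp_pos: [0.4749, 0.3827, 0.0692]
ee_rot: [[0.708, -0.706, 0.001], [-0.706, -0.708, 0.001], [0.0, -0.001, -1.0]]
wrist_force: [0.4, 0.5, 0.7]
gripper_width: 0.691
gripper_force: 0.0
```

Call:
arm_command(
  motion=[
    [10,0,0,0,0,0,0],
    [10,0,0,0,0,0,0],
    [10,0,0,0,0,0,0],
    [10,0,0,0,0,0,0],
    [10,0,0,0,0,0,0],
    [10,0,0,0,0,0,0],
    [10,0,0,0,0,0,0],
    [10,0,0,0,0,0,0],
  ],
)

```text
time_s: 3.35
tcp_pos: [0.4749, 0.3817, 0.0686]
ee_rot: [[0.708, -0.707, 0.0], [-0.707, -0.708, -0.0], [0.0, 0.0, -1.0]]
wrist_force: [-0.5, -0.7, 0.7]
gripper_width: 0.226
gripper_force: 30.0
```

Call:
arm_command(
  motion=[
    [10,0,0,-5,0,0,0],
    [10,0,0,-10,0,0,0],
    [10,0,0,-15,0,0,0],
    [10,0,0,-20,0,0,0],
    [10,0,0,-25,0,0,0],
    [10,0,0,-25,0,0,0],
    [10,0,0,-15,0,0,0],
    [10,0,0,-5,0,0,0],
  ],
)

```text
time_s: 4.15
tcp_pos: [0.4748, 0.3818, 0.1903]
ee_rot: [[0.707, -0.707, 0.001], [-0.707, -0.707, 0.002], [-0.001, -0.002, -1.0]]
wrist_force: [0.4, -0.5, -4.5]
gripper_width: 0.225
gripper_force: 30.0
```

Call:
arm_command(
  motion=[
    [10,0,0,0,0,0,0],
    [10,0,0,0,0,0,0],
    [10,0,0,0,0,0,0],
    [10,0,0,0,0,0,0],
    [10,0,0,0,0,0,0],
    [10,0,0,0,0,0,0],
  ],
)

```text
time_s: 4.75
tcp_pos: [0.4748, 0.3817, 0.1882]
ee_rot: [[0.708, -0.707, -0.0], [-0.707, -0.708, -0.001], [0.0, 0.001, -1.0]]
wrist_force: [0.4, -0.5, -4.2]
gripper_width: 0.227
gripper_force: 30.0
```

```bash
python3 - <<'E'
from h import *
im,m=snap('wrist','w2');im2,m2=snap('scene','s2')
s=sense();print(s['tcp_pos'],s['time_s'],s['gripper_width'],s['wrist_force'],s['moment'])
g=np.array(s['tcp_pos']);b=g-[0,0,.0526]  # bar centre approx
u=np.array([.7071,.7071,0])
for n,sg in (('+45',1),('-135',-1)):
  for t in (26,-26):
    a=np.radians(t);X=b+sg*83e-3*(np.cos(a)*u)+np.array([0,0,83e-3*np.sin(a)])
    print(n,t,proj(m,X),proj(m2,X))
r,c=map(int,proj(m2,b));cr=cv2.resize(im2[r-80:r+80,c-100:c+100,::-1],None,fx=3,fy=3);
w=im[100:340,140:420,::-1]; w=cv2.resize(w,(560,480))[:, :]
print(r,c);cv2.imwrite('pics/s2c.png',cr)
E
```

```text
[0.47489499 0.38173695 0.1884306 ] 4.85 0.2264409050315121 [-0.25861961 -0.84264178 -4.81489388] [-0.03816423  0.09658956  0.05117851]
+45 26 [256.4, 158.4] [122.2, 226.1]
+45 -26 [219.8, 190.8] [150.6, 228.0]
-135 26 [256.3, 396.3] [159.9, 202.2]
-135 -26 [219.8, 364.0] [189.9, 205.7]
154 216
```

View pics/s2c.png

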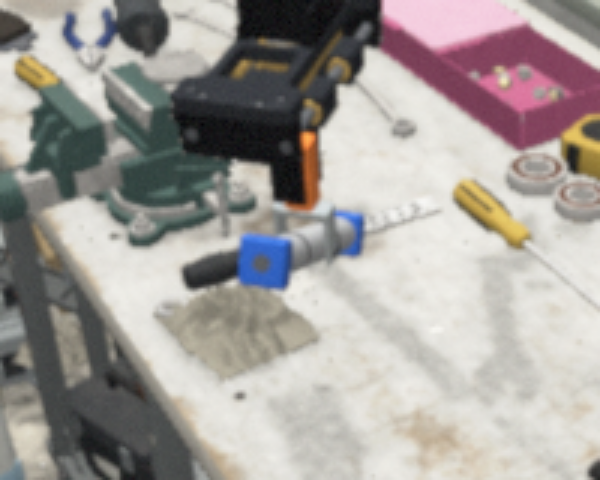

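View pics/w2.png

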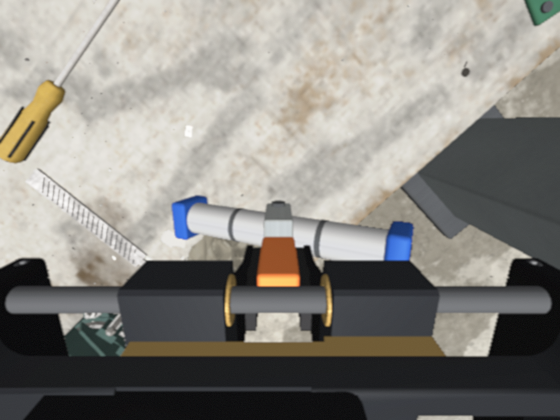

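Both views show the +45° (far, left) cap low: wrist (217,189), scene (151,233), against predictions of (220,191) and (151,228). That is the heavy end, so I'll lift higher and turn the bar +124.6° about world z.

Call:
arm_command(
  motion=[
    [10,0,0,-15,0,0,-0.05],
    [10,0,0,-20,0,0,-0.1],
    [10,0,0,-20,0,0,-0.14],
    [10,0,0,-7,0,0,-0.14],
    [10,0,0,0,0,0,-0.14],
    [10,0,0,0,0,0,-0.14],
    [10,0,0,0,0,0,-0.14],
    [10,0,0,0,0,0,-0.14],
  ],
)

```text
time_s: 5.65
tcp_pos: [0.4749, 0.3817, 0.2506]
ee_rot: [[0.978, 0.21, 0.0], [0.21, -0.978, -0.0], [0.0, 0.0, -1.0]]
wrist_force: [-0.3, 0.5, -4.8]
gripper_width: 0.226
gripper_force: 30.0
```

Call:
arm_command(
  motion=[
    [10,0,0,0,0,0,-0.14],
    [10,0,0,0,0,0,-0.14],
    [10,0,0,0,0,0,-0.14],
    [10,0,0,0,0,0,-0.14],
    [10,0,0,0,0,0,-0.14],
    [10,0,0,0,0,0,-0.14],
    [10,0,0,0,0,0,-0.14],
    [10,0,0,0,0,0,-0.1],
  ],
)

```text
time_s: 6.45
tcp_pos: [0.4751, 0.3818, 0.2507]
ee_rot: [[0.277, 0.961, 0.001], [0.961, -0.277, 0.001], [0.001, 0.001, -1.0]]
wrist_force: [0.1, 0.4, -4.2]
gripper_width: 0.229
gripper_force: 30.0
```

Call:
arm_command(
  motion=[
    [10,0,0,0,0,0,-0.075],
    [10,0,0,0,0,0,-0.03],
    [10,0,0,0,0,0,0],
    [10,0,0,0,0,0,0],
  ],
)

```text
time_s: 6.85
tcp_pos: [0.475, 0.3818, 0.2507]
ee_rot: [[0.18, 0.984, 0.0], [0.984, -0.18, 0.0], [0.0, 0.0, -1.0]]
wrist_force: [-0.1, -0.5, -5.3]
gripper_width: 0.231
gripper_force: 30.0
```

Call:
arm_command(
  motion=[
    [10,-12,3,0,0,0,0],
    [10,-28,6,0,0,0,0],
    [10,-42,9,0,0,0,0],
    [10,-45,9,0,0,0,0],
    [10,-45,9,0,0,0,0],
    [10,-45,9,0,0,0,0],
    [10,-45,10,0,0,0,0],
    [10,-40,9,0,0,0,0],
  ],
)

```text
time_s: 7.65
tcp_pos: [0.4829, 0.0705, 0.2511]
ee_rot: [[0.18, 0.984, 0.001], [0.984, -0.18, 0.0], [0.0, 0.001, -1.0]]
wrist_force: [1.5, -0.6, -5.4]
gripper_width: 0.224
gripper_force: 30.0
```

Call:
arm_command(
  motion=[
    [10,-26,6,0,0,0,0],
    [10,-12,3,0,0,0,0],
    [10,-4,1,0,0,0,0],
    [10,0,0,0,0,0,0],
    [10,0,0,0,0,0,0],
    [10,0,0,0,0,0,0],
  ],
)

```text
time_s: 8.25
tcp_pos: [0.486, 0.031, 0.2505]
ee_rot: [[0.178, 0.984, 0.0], [0.984, -0.178, 0.0], [0.0, -0.0, -1.0]]
wrist_force: [0.8, 0.3, -4.3]
gripper_width: 0.225
gripper_force: 30.0
```

```bash
python3 - <<'E'
from h import *
im,m=snap('wrist','w3');im2,m2=snap('scene','s3');im3,m3=snap('top','t3')
s=sense();print(s['tcp_pos'],s['ee_rot'],s['time_s'],s['gripper_width'],s['joints'])
a=np.radians(169.6);u=np.array([np.cos(a),np.sin(a),0]);v=np.array([-u[1],u[0],0]);C=np.array([.4855,.030,0])
for n,m_,I in (('w',m,im),('s',m2,im2)):
  J=I[:,:,::-1].copy()
  for x in(-.08,.08):
    for y in (-.036,.036):
      r,c=proj(m_,C+x*u+y*v); cv2.circle(J,(int(c),int(r)),2,(0,0,255),-1)
  for x,z in((-.052,.089),(.052,.058)):
    for y in (-.023,.023):
      r,c=proj(m_,C+x*u+y*v+[0,0,z]); cv2.circle(J,(int(c),int(r)),2,(255,0,255),-1)
  cv2.imwrite(f'pics/{n}3.png',J)
J=cv2.imread('pics/s3.png')[180:380,180:460]
cv2.imwrite('pics/s3c.png',cv2.resize(J,None,fx=2.8,fy=2.8))
E
```

```text
[0.48592446 0.03072733 0.25045745] [[ 1.78457669e-01  9.83947575e-01 -1.75935498e-04]
 [ 9.83947588e-01 -1.78457678e-01 -3.64429172e-05]
 [-6.72549603e-05 -1.66607790e-04 -9.99999984e-01]] 8.4 0.224768870958309 [ 2.27766771e+01  7.59623503e+00 -1.64121058e+01 -2.16440708e-03
 -6.60017619e+01  1.46944267e+02]
```

View pics/w3.png

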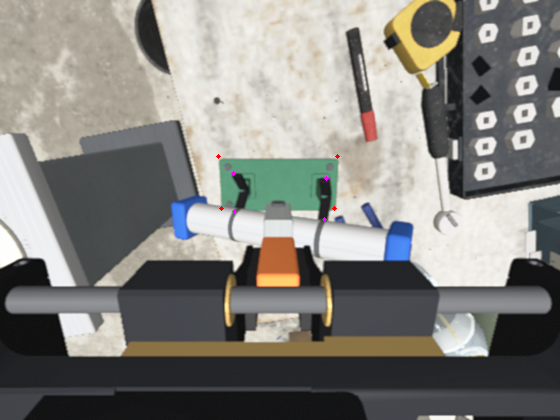

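View pics/s3c.png

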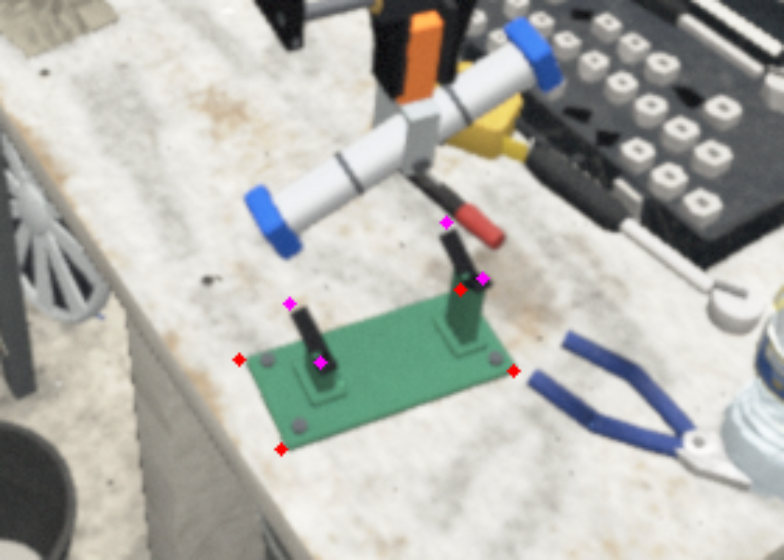

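```bash
cat > fit.py <<'E'
from h import *
from scipy.optimize import least_squares
np.set_printoptions(precision=4,suppress=True)
mw,ms,mt=[camera_model(c) for c in('wrist','scene','top')]
def mask(f,win):
    h=cv2.cvtColor(cv2.imread(f),cv2.COLOR_BGR2HSV);k=cv2.inRange(h,np.array([60,80,30]),np.array([88,255,255]))
    w=np.zeros_like(k);a,b,c,d=win;w[a:b,c:d]=k[a:b,c:d];return cv2.morphologyEx(w,cv2.MORPH_CLOSE,np.ones((3,3)))
# scene: hull -> quad corners (x right/y down)
k=mask('pics/s3.png',(270,345,255,375))
P=np.argwhere(k)[:,::-1].astype(float)
# supporting corner pixels: leftmost, bottom, right
lc=P[np.argmin(P@[1,.3])];bc=P[np.argmax(P@[-.2,1])];rc=P[np.argmax(P@[1,.3])];print('scene corners',lc,bc,rc)
k=mask('pics/w3.png',(145,212,210,345));E={}
for y in (170,178,186):
    x=np.where(k[y])[0];print('w row',y,x.min(),x.max())
for x in (255,270,290,310):
    y=np.where(k[:,x])[0];print('w col',x,y.min())
for z in (0,.006,.01):
  print(z,'wrist TL,TR',onz(mw,(158.5,220.5),z),onz(mw,(158.5,338),z),'scene L,B,R',[onz(ms,q[::-1],z) for q in (lc,bc,rc)])
E
python3 fit.py
```

```text
scene corners [269. 308.] [283. 339.] [362. 310.]
w row 170 221 336
w row 178 221 335
w row 186 222 335
w col 255 160
w col 270 160
w col 290 160
w col 310 160
0 wrist TL,TR [0.4157 0.0766 0.    ] [0.5716 0.0483 0.    ] scene L,B,R [array([0.4185, 0.077 , 0.    ]), array([0.4054, 0.0103, 0.    ]), array([ 0.5589, -0.0146,  0.    ])]
0.006 wrist TL,TR [0.417  0.0771 0.006 ] [0.5705 0.0492 0.006 ] scene L,B,R [array([0.4161, 0.0733, 0.006 ]), array([0.4031, 0.0072, 0.006 ]), array([ 0.5552, -0.0176,  0.006 ])]
0.01 wrist TL,TR [0.4178 0.0774 0.01  ] [0.5698 0.0498 0.01  ] scene L,B,R [array([0.4146, 0.0707, 0.01  ]), array([0.4017, 0.0051, 0.01  ]), array([ 0.5528, -0.0195,  0.01  ])]
```

Call:
arm_command(
  motion=[
    [10,-2.5,1,10,0,0,0],
    [10,0,0,20,0,0,0],
    [10,0,0,25,0,0,0],
    [10,0,0,20,0,0,0],
    [10,0,0,15,0,0,0],
    [10,0,0,10,0,0,0],
    [10,0,0,5,0,0,0],
    [10,0,0,0,0,0,0],
  ],
)

```text
time_s: 9.2
tcp_pos: [0.4863, 0.0273, 0.145]
ee_rot: [[0.179, 0.984, -0.001], [0.984, -0.179, -0.0], [-0.001, -0.001, -1.0]]
wrist_force: [0.2, -0.4, -4.6]
gripper_width: 0.227
gripper_force: 30.0
```

Call:
arm_command(
  motion=[
    [10,0,0,3,0,0,0],
    [10,0,0,3,0,0,0],
    [10,0,0,3,0,0,0],
    [10,0,0,2,0,0,0],
    [10,0,0,2,0,0,0],
    [10,0,0,2,0,0,0],
    [10,0,0,0,0,0,0],
  ],
)

```text
time_s: 9.9
tcp_pos: [0.4867, 0.0271, 0.1308]
ee_rot: [[0.179, 0.984, 0.0], [0.984, -0.179, -0.001], [-0.001, 0.0, -1.0]]
wrist_force: [-0.1, -2.6, -1.4]
gripper_width: 0.229
gripper_force: 30.0
```

```bash
python3 - <<'E'
from h import *
im2,m2=snap('scene','s4')
s=sense();print(s['tcp_pos'],s['time_s'],s['wrist_force'],s['moment'])
cv2.imwrite('pics/s4c.png',cv2.resize(im2[180:380,180:460,::-1],None,fx=2.8,fy=2.8,interpolation=cv2.INTER_CUBIC))
E
```

```text
[0.48665238 0.02709496 0.13086529] 9.95 [ 1.21480093 -2.97786498 -2.14451409] [-1.04043634 -0.11680356  0.16177338]
```

View pics/s4c.png

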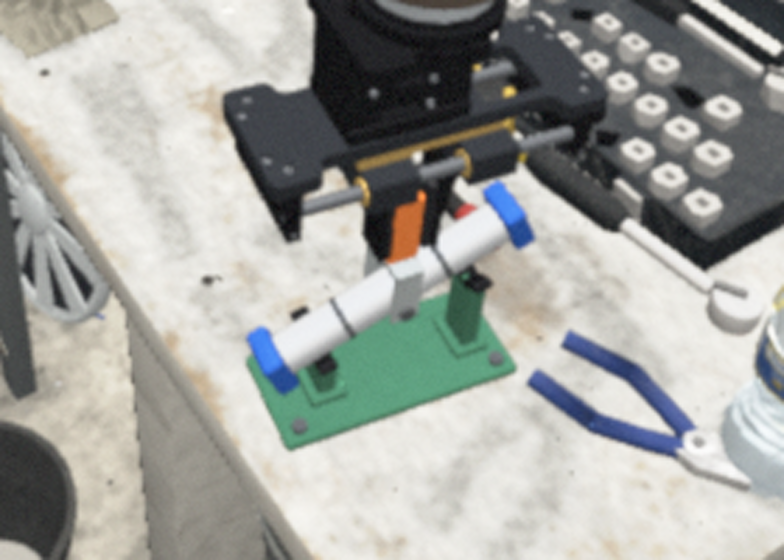

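The low end has touched the low saddle and the high end is still clear. A side force of about -3 N in y says the bar sits a little too far towards +y, so I'll ease it back and carry on down.

Call:
arm_command(
  motion=[
    [10,-1,0,0,0,0,0],
    [10,-1,0,0,0,0,0],
    [10,0,0,0,0,0,0],
    [10,0,0,0,0,0,0],
  ],
)

```text
time_s: 10.35
tcp_pos: [0.4859, 0.0257, 0.1305]
ee_rot: [[0.18, 0.984, -0.0], [0.984, -0.18, 0.001], [0.001, -0.0, -1.0]]
wrist_force: [-1.2, 0.8, -2.1]
gripper_width: 0.228
gripper_force: 30.0
```

Call:
arm_command(
  motion=[
    [10,0,0,2,0,0,0],
    [10,0,0,2,0,0,0],
    [10,0,0,1,0,0,0],
    [10,0,0,0,0,0,0],
    [10,0,0,0,0,0,0],
  ],
)

```text
time_s: 10.85
tcp_pos: [0.4866, 0.0256, 0.1257]
ee_rot: [[0.18, 0.984, 0.001], [0.984, -0.18, 0.0], [0.001, 0.001, -1.0]]
wrist_force: [1.1, -0.7, -1.5]
gripper_width: 0.226
gripper_force: 30.0
```

Call:
arm_command(
  motion=[
    [10,0,0,1,0,0,0],
    [10,0,0,1,0,0,0],
    [10,0,0,0,0,0,0],
    [10,0,0,0,0,0,0],
  ],
)

```text
time_s: 11.25
tcp_pos: [0.4863, 0.0256, 0.1236]
ee_rot: [[0.18, 0.984, 0.0], [0.984, -0.18, 0.0], [0.0, 0.0, -1.0]]
wrist_force: [1.7, -0.4, -0.9]
gripper_width: 0.229
gripper_force: 30.0
```

Call:
arm_command(
  motion=[
    [10,0,0,1,0,0,0],
    [10,0,0,0,0,0,0],
    [10,0,0,0,0,0,0],
  ],
)

```text
time_s: 11.55
tcp_pos: [0.4864, 0.0256, 0.1228]
ee_rot: [[0.18, 0.984, 0.001], [0.984, -0.18, 0.0], [0.0, 0.001, -1.0]]
wrist_force: [2.6, 0.3, 1.2]
gripper_width: 0.226
gripper_force: 30.0
```

```bash
python3 - <<'E'
from h import *
im2,m2=snap('scene','s5')
F=[]
for i in range(6):
    s=sense();F.append(s['wrist_force']);capture('top')
print(s['tcp_pos'],s['time_s'],np.mean(F,0))
cv2.imwrite('pics/s5c.png',cv2.resize(im2[230:360,240:420,::-1],None,fx=4,fy=4,interpolation=cv2.INTER_CUBIC))
E
```

```text
[0.48642819 0.02556366 0.12282176] 11.85 [1.98095535 0.55895029 1.72224493]
```

View pics/s5c.png

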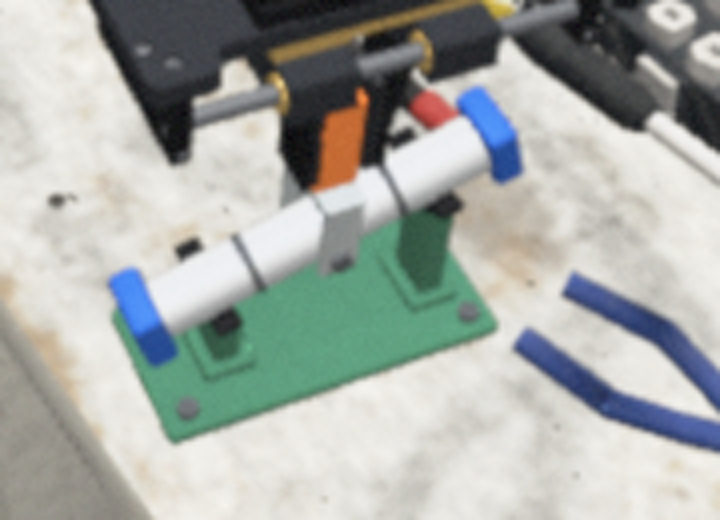

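The bar now rests in both saddles, with the caps at crop (317,143) and (135,500) outside them and the heavy end low. The vertical force has changed sign, so it is fully carried. I'll release and rise.

Call:
arm_command(
  motion=[
    [24,0,0,0,0,0,0],
    [30,0,0,0,0,0,0],
    [40,0,0,0,0,0,0],
    [50,0,0,0,0,0,0],
    [50,0,0,0,0,0,0],
    [50,0,0,0,0,0,0],
  ],
)

```text
time_s: 12.5
tcp_pos: [0.4859, 0.0254, 0.1225]
ee_rot: [[0.18, 0.984, -0.0], [0.984, -0.18, -0.0], [-0.0, -0.0, -1.0]]
wrist_force: [-0.4, -0.2, 0.6]
gripper_width: 0.551
gripper_force: 0.0
```

Call:
arm_command(
  motion=[
    [50,0,0,-5,0,0,0],
    [50,0,0,-15,0,0,0],
    [50,0,0,-30,0,0,0],
    [50,0,0,-30,0,0,0],
    [50,0,0,-30,0,0,0],
    [50,0,0,-10,0,0,0],
    [50,0,0,0,0,0,0],
    [50,0,0,0,0,0,0],
  ],
)

```text
time_s: 13.3
tcp_pos: [0.4853, 0.0254, 0.2415]
ee_rot: [[0.18, 0.984, -0.002], [0.984, -0.18, -0.0], [-0.0, -0.002, -1.0]]
wrist_force: [-0.1, 0.2, -0.3]
gripper_width: 0.57
gripper_force: 0.0
```

```bash
python3 - <<'E'
from h import *
im2,m2=snap('scene','s6')
s=sense();print(s['tcp_pos'],s['time_s'],s['wrist_force'],s['gripper_width'])
cv2.imwrite('pics/s6c.png',cv2.resize(im2[220:360,240:420,::-1],None,fx=4,fy=4,interpolation=cv2.INTER_CUBIC))
E
```

```text
[0.48509603 0.02523844 0.24101926] 13.35 [-0.25857611 -0.13995705 -0.03975203] 0.5781800681238172
```

View pics/s6c.png

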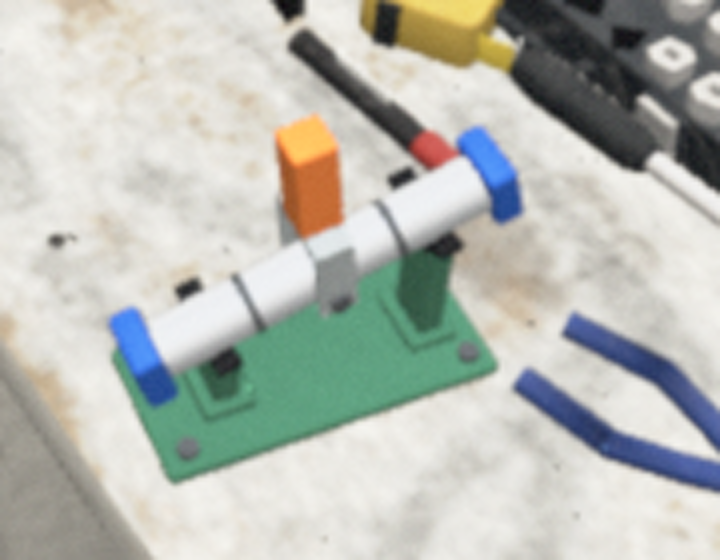

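The bar rests in both saddles with its caps outside them. The marker hasn't moved and the gripper is clear.

```bash
python3 -c "
from station import *
print(finish_job())"
```

```text
the job is handed in; nothing more can be done
None
```

The bar lies released in both V saddles with its heavy end at the cradle's low end, the marker pen was not touched, and the job was handed in at about 13.4 s.

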